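# Put the spice jar away in the push-to-open drawer

## Robot

A 6-joint arm with a two-finger parallel gripper is mounted at the origin on the work surface; the furniture and walls round the work are solid. World frame = base frame: x ahead of the robot, y to its left, z up, the work surface at z = 0. Lengths are in m, angles in rad, forces in N, time in s.
With the tool pointing down it reaches from about 0.4 to 0.825 m from the base axis. Payload 7 kg.
Tool frame: the origin (TCP) lies at the very end of the fingers, on their centre line; the grasp point (between the pads) lies 19 mm behind it (bot.hold_point_z is the distance from the TCP to the grasp point, in m); z points along the fingers, y is the line along which they close (so a half turn about z gives the same grasp; the last joint's range is limited). The gripper opens to 85 mm and grips with 20 to 120 N. Pads are 22 mm wide; open, the fingers measure 114 mm over their backs; the gripper's body (76 mm by 85 mm) begins 54 mm behind the grasp point. The pads swing forward as they close: fully open they stand 13 mm farther back than shut.
Start: joints at [1.503, 0.359, 0.012, 0, -1.224, -0.288], TCP at [0.235, 0.633, 0.206] pointing down, gripper open.
Joint ranges: [-3.07, 3.07], [-1.43, 2.12], [-1.02, 1.25], [-3.03, 1.67], [-3.05, -0], [-3.03, 3.03]. Speed limits (rad/s): [2.39, 2.39, 3.01, 3.14, 3.14, 3.14].

## Interface

Orientations are given as a unit quaternion [x, y, z, w].
In Python, from station import bot, viewer gives the robot as it stands.
- The arm moves only by the shell command python3 -m pendant 'ROWS' [OPENING]. ROWS is JSON, one flat list of numbers, 6 for each row, row after row: the shift along the tool's x, y, z in cm, then the turn, a rotation vector about the tool's x, y, z in rad. A call has 1 to 10 rows; each row shifts and turns the commanded pose from where the row before left it, along the tool's axes as they then stand; what a row does not reach is not made up. A row lasts 1/8 s, in which the tool goes at most 62.5 mm and 10.7 degrees, less where a joint would pass 70% of its speed; a pose out of reach is approached as far as the arm can. A call is refused whole if a number of a shift passes 6.25 or a number of a turn 0.188, either way. A call with a gripper value outside its range is refused whole. OPENING is the closure in counts, from 0 (fully open) to 255 (shut), set as the call begins (- or left out, the last holds). The fingers move at their own pace and stop on an object; the grip force is fixed at half the most. Time passes only in rows, so rows that do not move let the fingers close. It gives the time, the measured TCP pose, the force, the opening and the grip force at its end, in the units of the state.
- bot.sense(): the state, without advancing time (a new reading comes with each control period).
- viewer.camera(name): name is "scene" or "top" or "wrist"; returns a dict with "color" (420x560x3 uint8, red, green, blue), "depth" (420x560 float32, m along the optical axis (not along the pixel's ray), 0 where there is no reading), "fx", "fy", "cx", "cy" (pixels), "world_to_cam" (4x4, takes a point from world to camera coordinates). Camera axes: x right, y down, z forward; pixel columns grow to the right and rows downward; lengths in m; the calibration is good to about 2 mm. A picture is of the moment at which its call begins.
- bot.close_job(): hands the job in; it is judged then, once.
The state is a dict: "time": time; "joints": joint angles; "qvel": joint speeds; "effort": joint torques, N m; "tcp_pos": TCP position; "ee_rot": TCP orientation; "ft_force": force on the tool from outside, world axes, zero at the start; "moment": the same for the moment, N m; "grip_width": finger opening in m; "finger_force": force on a finger pad.
Only numpy, scipy, OpenCV 4.12 (cv2) and the standard library are available. Lean on these libraries where they do the work, as an engineer would, in place of code of your own. Each camera call takes 0.05 s, during which the arm holds its last target. There are 200 camera calls.

## Task

Put the spice jar away in the small handleless drawer unit: push the drawer front inward gently until its touch latch lets go and let it spring out, stand the jar upright in the drawer and let go of it, then push the front in gently past its rest position until the latch catches, and back off so that the drawer stays shut. The latch gives at a depth that differs each time and cannot be seen, so feel for it and do not force the front against its stop; leave the three shakers standing where they are.

Things in the scene. Friction and masses are not known exactly. Their poses are not given: they have to be found in the camera images.
- spice_unit: Fixed wooden unit, one handleless drawer, at first latched shut and empty. Carcass 140 deep (x), 140 wide (y), 132 high; origin: centre of underside; front towards -x, z up. Push-push latch: press the front to a hidden trip depth (5 to 21 mm beyond joint 0), then let it come back: it springs out if it was latched, stays latched if it was out. Over 15 N beyond -4 mm, or 30 N anywhere, breaks it.
- drawer (a joint): Drawer travel (m) along the unit's -x: 0 latched, 0.085 sprung fully out (stop), negative: pressed in beyond latched (stop -0.025). A damped spring drives it out (3 N at 0, 1.5 N fully out, about 0.2 m/s). Pressing takes 2 to 6 N up to the trip depth; there a rubber buffer begins, about 10 N per mm: at 9 to 11 N it has surely tripped. Not tripped, it goes back to where it was (latched or out).
- push_point (a point): Middle of the drawer front's outer face, 30 mm below its top edge; moves with the drawer. x points into the unit (pushing direction), y along the front, z up. The front is an upright panel 12 thick, 140 wide, from 6 to 136 mm above the worktop, its back 27 mm clear of the carcass when latched; its top is 4 mm above the carcass. Push at 30 mm/s or less near the trip.
- drawer_in (a point): Centre of the tray floor, 22 mm above the worktop and 50 mm behind the front's outer face; moves with the drawer, axes as push_point. Tray inside 74 long (x), 108 wide (y), side and back walls 30 high; the front rises 114 above the floor. Fully out, 112 mm are open above it from the front panel's back to the carcass, whose roof passes 102 above the floor: the jar fits standing.
- jar_mid (a point): Centre of the loose spice jar, 48 mm above its foot, z up: clear roundish jar 42 across, 96 high, yellow-brown lid 41 across from 76 to 96 mm up, about 0.11 kg. It stands on the worktop at one of four places, three shakers at the others, about 130 mm apart.
- salt_mid (a point): Centre (45 mm up) of a loose salt shaker, 44 mm across, 90 high, with a domed grey pierced top; a bystander, to be left where it stands (within 40 mm).
- pepper_mid (a point): Centre (45 mm up) of a loose pepper shaker, 44 mm across, 90 high, with a domed grey pierced top; a bystander, to be left where it stands (within 40 mm).
- chilli_mid (a point): Centre (45 mm up) of a loose chilli shaker, 44 mm across, 90 high, with a domed grey pierced top; a bystander, to be left where it stands (within 40 mm).
There are look-alikes about, which are no part of the job. What is shaped like the part that bears jar_mid but blue or purple is not meant.

How it is judged:
By the outcome, as a careful person would: the job done as asked, in the order asked, and still so for the second after the job is handed in, with the robot touching nothing.
It also fails if it takes over 70 s, if anything falls off the work surface, if the arm or the gripper's body presses on something with over 40 N, if the wrist force passes 120 N, or if a joint passes its speed limit or range.

## Working session

There is one attempt and no reset: what is moved stays moved. The work goes in short steps, Python scripts to look and compute and a shell command to move; the robot and the scene stay as the last step left them, time stands still between calls to the robot, and variables do not carry over. Pictures are saved under pics/ and viewed, at most 10 in all, crops included, and the job is handed in when it is done.

```bash
ls; mkdir -p pics
python3 - <<'E'
from station import bot, viewer
import cv2,numpy as np
s=bot.sense(); print({k:np.round(v,3).tolist() for k,v in s.items()}, bot.hold_point_z)
ims=[]
for n in ("scene","top"):
    c=viewer.camera(n); np.savez(f"/tmp/{n}.npz",**c)
    cv2.imwrite(f"pics/{n}0.png",c["color"][:,:,::-1])
    print(n,c["fx"],c["cx"],c["cy"],np.round(c["world_to_cam"],3).tolist())
E
```

```text
pics
{'time': 0.0, 'joints': [1.503, 0.359, 0.011, -0.0, -1.224, -0.288], 'qvel': [-0.0, 0.001, -0.001, -0.001, -0.0, 0.002], 'effort': [0.001, -58.333, 29.341, 6.936, -0.006, 0.0], 'tcp_pos': [0.235, 0.632, 0.205], 'ee_rot': [0.984, -0.177, -0.0, 0.001], 'ft_force': [0.811, -0.361, 0.048], 'moment': [0.066, -0.001, 0.02], 'finger_force': 0.0, 'grip_width': 0.086} 0.0187
scene 410.78928820253645 278.09259727317465 212.05665068907803 [[-0.913, -0.408, -0.004, 0.426], [-0.291, 0.657, -0.696, 0.293], [0.287, -0.634, -0.718, 0.812], [0.0, 0.0, 0.0, 1.0]]
top 403.87082457973463 279.7097240923902 213.12640434604862 [[0.001, -1.0, 0.001, -0.114], [-0.998, -0.001, -0.063, 0.556], [0.063, -0.001, -0.998, 1.08], [0.0, 0.0, 0.0, 1.0]]
```

View pics/scene0.png

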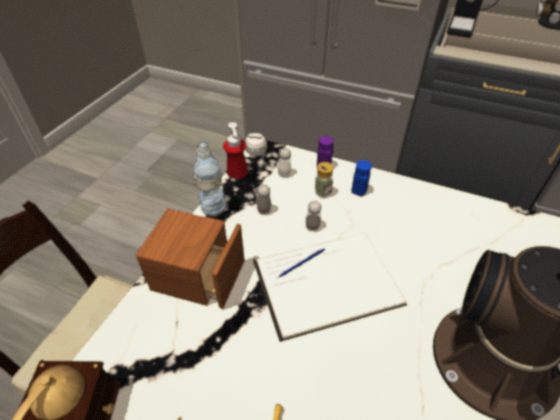

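View pics/top0.png

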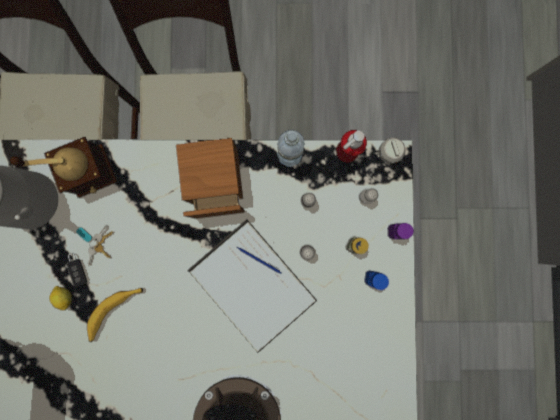

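The pictures show the unit with its roof at top-view (210,168) and front panel top at (213,212), facing the robot. The yellow-lidded jar is at (358,246), the shakers at (309,200), (369,196) and (308,253), and the blue and purple look-alikes at (376,281) and (401,231). Next I'll measure these.

```bash
cat > h.py <<'E'
import numpy as np,cv2
def ray(c,u,v,z):
    W=c["world_to_cam"]; R=W[:3,:3]; o=-R.T@W[:3,3]
    d=R.T@np.array([(u-c["cx"])/c["fx"],(v-c["cy"])/c["fy"],1.]); return o+d*(z-o[2])/d[2]
def cloud(c):
    d=c["depth"]; v,u=np.indices(d.shape); W=c["world_to_cam"]
    P=np.stack([(u-c["cx"])/c["fx"]*d,(v-c["cy"])/c["fy"]*d,d],-1)
    return (P-W[:3,3])@W[:3,:3]
E
python3 - <<'E'
import sys; sys.path.insert(0,'.')
from h import *
for n in ("top","scene"):
    c=dict(np.load(f"/tmp/{n}.npz")); P=cloud(c); h=cv2.cvtColor(c["color"],cv2.COLOR_RGB2HSV)
    print(n,"table z",np.median(P[300,330:400,2]) if n=="top" else "")
    inb=(P[...,0]>.4)&(P[...,0]<.8)&(P[...,1]>-.5)&(P[...,1]<.2)&(c["depth"]>0)
    m=(inb&(h[...,0]>15)&(h[...,0]<32)&(h[...,1]>110)&(P[...,2]>.06)&(P[...,1]<-.2)).astype(np.uint8)
    k,_,st,ce=cv2.connectedComponentsWithStats(m)
    for i in range(1,k):
        if st[i,4]>20:
            print("lid",ce[i],st[i],ray(c,*ce[i],.09), "cloud med",np.median(P[m*0+(_==i)>0],0), P[_==i].max(0))
    # top-facing regions
    for lo,hi,lab in ((.070,.2,"tall"),):
        m=(inb&(P[...,2]>lo)&(P[...,2]<hi)).astype(np.uint8); k,L,st,ce=cv2.connectedComponentsWithStats(m)
        for i in range(1,k):
            if st[i,4]>40: q=P[L==i]; print(lab,np.round(ce[i]),st[i],np.round(np.median(q,0),3),np.round(np.percentile(q,2,0),3),np.round(np.percentile(q,98,0),3))
    if n=="top":
        m=inb&(P[...,1]>-.05)&(P[...,2]>.122)&(P[...,2]<.145); m=m.astype(np.uint8)
        k,L,st,ce=cv2.connectedComponentsWithStats(m)
        for i in range(1,k):
            if st[i,4]>60:
                q=P[L==i]; vu=np.argwhere(L==i)[:,::-1].astype(np.float32); r=cv2.minAreaRect(vu); b=cv2.boxPoints(r)
                z=np.median(q[:,2]); print(st[i,4],z,r,[np.round(ray(c,*p,.136 if st[i,4]<800 else .132),4).tolist() for p in b])
E
```

```text
top table z -0.0005793660437765559
lid [359.5        245.51578947] [351 238  17  16 190] [ 0.47026768 -0.31461835  0.09      ] cloud med [ 0.46920651 -0.31444813  0.09622756] [ 0.48921758 -0.29396144  0.1012855 ]
tall [290. 147.] [277 130  28  31 543] [ 0.704 -0.137  0.158] [ 0.687 -0.169  0.104] [ 0.746 -0.109  0.199]
tall [353. 142.] [341 130  26  26 540] [ 0.724 -0.294  0.106] [ 0.702 -0.329  0.097] [ 0.76  -0.269  0.169]
tall [207. 169.] [ 176  138   65   65 3353] [0.657 0.065 0.132] [ 0.589 -0.006  0.102] [0.727 0.135 0.136]
tall [371. 195.] [364 189  14  13 142] [ 0.599 -0.346  0.084] [ 0.584 -0.362  0.072] [ 0.615 -0.332  0.091]
tall [309. 199.] [303 193  13  13 140] [ 0.588 -0.188  0.086] [ 0.574 -0.204  0.075] [ 0.604 -0.173  0.092]
tall [213. 211.] [183 205  60  13 400] [0.554 0.051 0.135] [ 0.542 -0.015  0.075] [0.567 0.119 0.139]
tall [403. 231.] [394 223  20  17 259] [ 0.507 -0.424  0.096] [ 0.489 -0.446  0.072] [ 0.527 -0.407  0.1  ]
tall [359. 246.] [350 237  19  18 239] [ 0.469 -0.312  0.096] [ 0.452 -0.332  0.073] [ 0.489 -0.294  0.1  ]
tall [307. 253.] [301 247  14 
[... 985 characters left out ...]
0.122  0.142] [ 0.688 -0.153  0.074] [ 0.739 -0.106  0.197]
tall [285. 153.] [280 148  12  12 102] [ 0.599 -0.342  0.081] [ 0.585 -0.359  0.071] [ 0.615 -0.332  0.089]
tall [325. 171.] [317 163  17  17 232] [ 0.468 -0.305  0.094] [ 0.451 -0.333  0.071] [ 0.489 -0.294  0.098]
tall [264. 191.] [258 185  13  12 130] [ 0.586 -0.181  0.082] [ 0.574 -0.198  0.071] [ 0.602 -0.171  0.089]
tall [315. 207.] [308 201  14  13 141] [ 0.449 -0.178  0.083] [ 0.435 -0.194  0.071] [ 0.465 -0.169  0.089]
tall [180. 247.] [ 136  209   92   80 4513] [0.652 0.09  0.131] [ 0.585 -0.004  0.075] [0.724 0.143 0.133]
tall [228. 259.] [212 224  32  70 954] [0.551 0.066 0.116] [ 0.542 -0.011  0.072] [0.565 0.123 0.137]
```

```bash
python3 - <<'E'
from h import *
c=dict(np.load("/tmp/top.npz")); P=cloud(c)
m=((P[...,2]>.09)&(c["depth"]>0)&(P[...,0]>.1)&(P[...,0]<.9)&(P[...,1]>.15)).astype(np.uint8)
k,L,st,ce=cv2.connectedComponentsWithStats(m)
for i in range(1,k):
    if st[i,4]>40: q=P[L==i]; print(ce[i].round(),st[i,4],np.percentile(q,1,0).round(3),np.percentile(q,99,0).round(3))
E
python3 -m pendant '[0,0,0,0,0,-0.161, 0,0,0,0,0,-0.161, 0,0,0,0,0,-0.16]' 255
```

```text
[ 67. 164.] 2228 [0.609 0.347 0.098] [0.736 0.509 0.181]
[ 16. 196.] 1951 [0.52  0.469 0.091] [0.661 0.56  0.217]
time: 0.48
tcp_pos: [0.235, 0.6324, 0.2051]
ee_rot: [0.998, 0.066, -0.0, 0.001]
ft_force: [0.1, -0.6, 0.2]
grip_width: 0.0327
finger_force: 0.0
```

```bash
python3 -m pendant '[1,4,0,0,0,0, 1.5,5.2,0,0,0,0, 1.5,5.2,0,0,0,0, 1.5,5.2,0,0,0,0, 1.5,5.2,0,0,0,0, 1.6,5.2,0,0,0,0]'; python3 -m pendant '[1.5,5.2,0,0,0,0, 1.5,5.2,0,0,0,0, 1.6,5.2,0,0,0,0, 1.7,5.2,0,0,0,0, 1.6,5,0,0,0,0, 1.5,4,0,0,0,0, 0.7,1.7,0,0,0,0, 0,0,0,0,0,0]'
```

```text
time: 1.23
tcp_pos: [0.3585, 0.344, 0.2056]
ee_rot: [0.998, 0.063, -0.0, 0.0]
ft_force: [0.6, 0.8, -0.6]
grip_width: 0.0001
finger_force: 0.0
time: 2.22
tcp_pos: [0.4981, 0.045, 0.2052]
ee_rot: [0.998, 0.062, -0.001, 0.0]
ft_force: [0.5, 1.1, 0.1]
grip_width: -0.0
finger_force: 0.0
```

```bash
python3 -m pendant '[0,0,3,0,0,0, 0,0,4,0,0,0, 0,0,3,0,0,0, 0,0,1,0,0,0, 1,0,0,0,0,0, 1,0,0,0,0,0, 0,0,0,0,0,0]'
python3 - <<'E'
from station import viewer
import cv2
c=viewer.camera("wrist"); cv2.imwrite("pics/w1.png",c["color"][:,:,::-1])
E
```

```text
time: 3.1
tcp_pos: [0.5195, 0.0491, 0.0966]
ee_rot: [0.998, 0.063, 0.001, -0.0]
ft_force: [-0.0, -0.2, -0.8]
grip_width: 0.0003
finger_force: 0.0
```

View pics/w1.png

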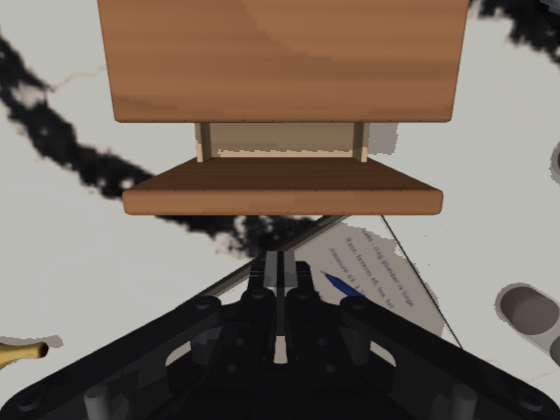

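Wrist view: the closed fingers at (280,265) are centred on the drawer front's top edge (row 205) and square to it. Now I'll feel for contact, with a force check between moves.

```bash
cat > chk.py <<'E'
# exit 1 when push force reaches the limit; prints depth along push direction relative to measured shut front
import sys,numpy as np
from station import bot
s=bot.sense(); d=np.array([.992,.125,0]); f=-d@s["ft_force"]; x=d@(np.array(s["tcp_pos"])-[.5486,.0519,0])
print(round(s["time"],2),"F %.1f  tcp-front %.2f mm"%(f,1000*x)); sys.exit(f>float(sys.argv[1]))
E
python3 -m pendant '[0.25,0,0,0,0,0, 0.25,0,0,0,0,0, 0.25,0,0,0,0,0, 0.25,0,0,0,0,0]' >/dev/null; python3 chk.py 1.8 && python3 -m pendant '[0.2,0,0,0,0,0]' >/dev/null; python3 chk.py 1.8 && python3 -m pendant '[0.2,0,0,0,0,0]'>/dev/null ; python3 chk.py 1.8 && python3 -m pendant '[0.2,0,0,0,0,0]'>/dev/null ; python3 chk.py 1.8 && python3 -m pendant '[0.2,0,0,0,0,0]'>/dev/null; python3 chk.py 1.8
```

```text
3.65 F -0.3  tcp-front -20.71 mm
3.65 F -0.3  tcp-front -20.71 mm
3.65 F -0.3  tcp-front -20.71 mm
3.65 F -0.3  tcp-front -20.71 mm
3.65 F -0.3  tcp-front -20.71 mmFalse
False
False
False
False
```

```bash
sed -i 's/sys.exit(f>float(sys.argv\[1\]))/sys.exit(int(f>float(sys.argv[1])))/' chk.py
p(){ python3 chk.py $1; }
python3 -m pendant '[0.25,0,0,0,0,0, 0.25,0,0,0,0,0]' >/dev/null; p 1.8 && python3 -m pendant '[0.2,0,0,0,0,0]' >/dev/null && p 1.8 && python3 -m pendant '[0.2,0,0,0,0,0]'>/dev/null && p 1.8 && python3 -m pendant '[0.2,0,0,0,0,0]'>/dev/null && p 1.8 && python3 -m pendant '[0.2,0,0,0,0,0]'>/dev/null && p 1.8
```

```text
3.9 F 0.2  tcp-front -15.69 mm
4.03 F 1.2  tcp-front -13.68 mm
4.15 F 0.0  tcp-front -11.77 mm
4.28 F 0.2  tcp-front -9.76 mm
4.4 F 3.1  tcp-front -8.34 mm
```

```bash
p(){ python3 chk.py 7.5; }
python3 -m pendant '[0.1,0,0,0,0,0]' >/dev/null; p && python3 -m pendant '[0.1,0,0,0,0,0]' >/dev/null && p && python3 -m pendant '[0.1,0,0,0,0,0]'>/dev/null && p && python3 -m pendant '[0.05,0,0,0,0,0]'>/dev/null && p && python3 -m pendant '[0.05,0,0,0,0,0]'>/dev/null && p && python3 -m pendant '[0.05,0,0,0,0,0]'>/dev/null && p && python3 -m pendant '[0.05,0,0,0,0,0]'>/dev/null && p && python3 -m pendant '[0.05,0,0,0,0,0]'>/dev/null && p && python3 -m pendant '[0.05,0,0,0,0,0]'>/dev/null && p && python3 -m pendant '[0.05,0,0,0,0,0]'>/dev/null && p && python3 -m pendant '[0.05,0,0,0,0,0]'>/dev/null && p
```

```text
4.53 F 3.8  tcp-front -7.51 mm
4.65 F 4.0  tcp-front -6.41 mm
4.78 F 2.5  tcp-front -5.23 mm
4.9 F 4.2  tcp-front -4.61 mm
5.03 F 3.0  tcp-front -4.07 mm
5.15 F 3.2  tcp-front -3.56 mm
5.28 F 3.8  tcp-front -3.05 mm
5.4 F 2.6  tcp-front -2.53 mm
5.53 F 4.0  tcp-front -2.02 mm
5.65 F 3.8  tcp-front -1.52 mm
5.78 F 3.7  tcp-front -1.00 mm
```

```bash
p(){ python3 chk.py 7.5; }
python3 -m pendant '[0.05,0,0,0,0,0]' >/dev/null; p && python3 -m pendant '[0.05,0,0,0,0,0]' >/dev/null && p && python3 -m pendant '[0.05,0,0,0,0,0]'>/dev/null && p && python3 -m pendant '[0.05,0,0,0,0,0]'>/dev/null && p && python3 -m pendant '[0.05,0,0,0,0,0]'>/dev/null && p && python3 -m pendant '[0.05,0,0,0,0,0]'>/dev/null && p && python3 -m pendant '[0.05,0,0,0,0,0]'>/dev/null && p && python3 -m pendant '[0.05,0,0,0,0,0]'>/dev/null && p && python3 -m pendant '[0.05,0,0,0,0,0]'>/dev/null && p && python3 -m pendant '[0.05,0,0,0,0,0]'>/dev/null && p && python3 -m pendant '[0.05,0,0,0,0,0]'>/dev/null && p && python3 -m pendant '[0.05,0,0,0,0,0]'>/dev/null && p && python3 -m pendant '[0.05,0,0,0,0,0]'>/dev/null && p && python3 -m pendant '[0.05,0,0,0,0,0]'>/dev/null && p && python3 -m pendant '[0.05,0,0,0,0,0]'>/dev/null && p && python3 -m pendant '[0.05,0,0,0,0,0]'>/dev/null && p
```

```text
5.9 F 3.7  tcp-front -0.48 mm
6.03 F 4.5  tcp-front 0.02 mm
6.15 F 3.3  tcp-front 0.57 mm
6.28 F 2.7  tcp-front 1.12 mm
6.4 F 3.9  tcp-front 1.64 mm
6.53 F 2.9  tcp-front 2.14 mm
6.65 F 2.6  tcp-front 2.62 mm
6.78 F 3.5  tcp-front 3.18 mm
6.9 F 2.9  tcp-front 3.67 mm
7.03 F 2.8  tcp-front 4.17 mm
7.15 F 2.9  tcp-front 4.66 mm
7.28 F 4.3  tcp-front 5.18 mm
7.4 F 2.7  tcp-front 5.66 mm
7.53 F 3.7  tcp-front 6.10 mm
7.65 F 3.9  tcp-front 6.58 mm
7.78 F 4.8  tcp-front 7.13 mm
```

```bash
p(){ python3 chk.py 7.5; }
python3 -m pendant '[0.05,0,0,0,0,0]' >/dev/null; p && python3 -m pendant '[0.05,0,0,0,0,0]' >/dev/null && p && python3 -m pendant '[0.05,0,0,0,0,0]'>/dev/null && p && python3 -m pendant '[0.05,0,0,0,0,0]'>/dev/null && p && python3 -m pendant '[0.05,0,0,0,0,0]'>/dev/null && p && python3 -m pendant '[0.05,0,0,0,0,0]'>/dev/null && p && python3 -m pendant '[0.05,0,0,0,0,0]'>/dev/null && p && python3 -m pendant '[0.05,0,0,0,0,0]'>/dev/null && p && python3 -m pendant '[0.05,0,0,0,0,0]'>/dev/null && p && python3 -m pendant '[0.05,0,0,0,0,0]'>/dev/null && p
```

```text
7.9 F 4.3  tcp-front 7.62 mm
8.03 F 4.3  tcp-front 8.14 mm
8.15 F 6.2  tcp-front 8.50 mm
8.28 F 7.2  tcp-front 8.65 mm
8.4 F 7.9  tcp-front 8.81 mm
```

```bash
p(){ python3 chk.py 9.4; }
python3 -m pendant '[0.05,0,0,0,0,0]' >/dev/null; p && python3 -m pendant '[0.05,0,0,0,0,0]' >/dev/null && p && python3 -m pendant '[0.05,0,0,0,0,0]'>/dev/null && p
```

```text
8.53 F 9.4  tcp-front 9.00 mm
```

```bash
python3 -m pendant '[0.04,0,0,0,0,0]'>/dev/null; python3 chk.py 99; python3 -m pendant '[-0.3,0,0,0,0,0, -0.5,0,0,0,0,0, -1,0,0,0,0,0, -2,0,0,0,0,0, -2.2,0,0,0,0,0, -2.2,0,0,0,0,0, -2.2,0,0,0,0,0, -2,0,0,0,0,0, -0.5,0,0,0,0,0, 0,0,0,0,0,0]'
python3 - <<'E'
from station import bot,viewer
from h import *
c=viewer.camera("top"); np.savez("/tmp/top2.npz",**c); cv2.imwrite("pics/top2.png",c["color"][:,:,::-1])
E
```

```text
8.65 F 10.3  tcp-front 9.09 mm
time: 9.9
tcp_pos: [0.4319, 0.0381, 0.0964]
ee_rot: [0.998, 0.063, 0.001, -0.0]
ft_force: [0.6, 0.4, -0.2]
grip_width: -0.0004
finger_force: 0.0
```

View pics/top2.png

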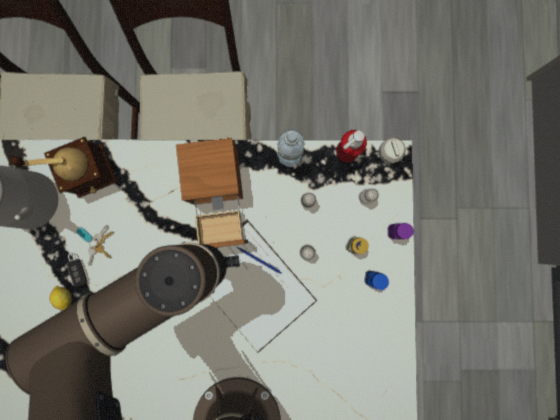

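The drawer has sprung out: its tray is visible at (220,230) and the front is under the arm. Now the jar.

```bash
python3 -m pendant '[0,0,-3,0,0,0, 0,0,-4,0,0,0, 0,0,-3,0,0,0, 0,3,0,0,0,0, -0.1,4.8,0,0,0,0, -0.1,5.2,0,0,0,0, -0.1,5.2,0,0,0,0, -0.1,5.2,0,0,0,0, -0.1,5.2,0,0,0,0, -0.2,4.6,0,0,0,0]' 50; python3 -m pendant '[0,2,0,0,0,0, 0,0,0,0,0,0]'
python3 - <<'E'
from station import bot,viewer
from h import *
c=viewer.camera("wrist"); np.savez("/tmp/w.npz",**c); P=cloud(c); h=cv2.cvtColor(c["color"],cv2.COLOR_RGB2HSV)
cv2.imwrite("pics/w2.png",c["color"][:,:,::-1])
m=((h[...,0]>15)&(h[...,0]<32)&(h[...,1]>110)&(P[...,2]>.088)&(P[...,2]<.11)).astype(np.uint8)
k,L,st,ce=cv2.connectedComponentsWithStats(m)
for i in range(1,k):
    if st[i,4]>200: print(ce[i],st[i],ray(c,*ce[i],.096),np.median(P[L==i],0))
c=viewer.camera("top"); np.savez("/tmp/top3.npz",**c); P=cloud(c)
m=(P[...,0]>.4)&(P[...,0]<.54)&(P[...,1]>-.05)&(P[...,1]<.15)&(P[...,2]>.125)&(P[...,2]<.145)
q=P[m]; print(len(q),np.median(q,0)); 
vu=np.argwhere(m)[:,::-1].astype(np.float32); r=cv2.minAreaRect(vu); print(r,ray(c,*r[0],.136),[ray(c,*p,.136).round(3).tolist() for p in cv2.boxPoints(r)])
cv2.imwrite("pics/top3.png",c["color"][:,:,::-1])
E
```

```text
time: 11.2
tcp_pos: [0.4667, -0.2951, 0.1955]
ee_rot: [0.998, 0.063, 0.0, 0.0]
ft_force: [1.2, -0.1, -0.2]
grip_width: 0.0687
finger_force: 0.0
time: 11.45
tcp_pos: [0.4686, -0.3137, 0.1949]
ee_rot: [0.998, 0.062, -0.0, -0.0]
ft_force: [0.1, 0.8, 0.3]
grip_width: 0.0691
finger_force: 0.0
[284.0409154  198.16851595] [ 261  175   45   47 1442] [ 0.47285679 -0.31744202  0.096     ] [ 0.47254214 -0.318687    0.0962549 ]
234 [0.46952627 0.05510762 0.13574763]
((211.31541442871094, 245.52310180664062), (4.8373541831970215, 49.36582565307617), 82.87498474121094) [0.47064044 0.05194261 0.136     ] [[0.469, 0.112, 0.136], [0.484, -0.006, 0.136], [0.472, -0.008, 0.136], [0.457, 0.11, 0.136]]
```

View pics/w2.png

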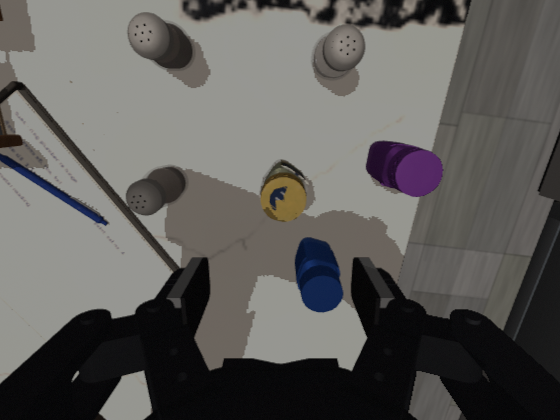

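Wrist view: the jar lid is at (284,198) between the finger planes (190 and 375), and the blue look-alike at (320,285) is clear of the fingers' path. The drawer front measures about 84–85 mm out. Now I'll descend and grasp.

```bash
python3 -m pendant '[0.2,0.15,3,0,0,0, 0,0,4,0,0,0, 0,0,4,0,0,0, 0,0,2.5,0,0,0, 0,0,1,0,0,0, 0,0,0,0,0,0]'; python3 -m pendant '[0,0,0,0,0,0, 0,0,0,0,0,0, 0,0,0,0,0,0, 0,0,0,0,0,0, 0,0,0,0,0,0]' 255
```

```text
time: 12.3
tcp_pos: [0.4708, -0.3131, 0.0509]
ee_rot: [0.998, 0.064, -0.0, 0.0]
ft_force: [0.1, 0.3, -0.2]
grip_width: 0.0686
finger_force: 0.0
time: 12.92
tcp_pos: [0.4716, -0.3141, 0.0523]
ee_rot: [0.998, 0.063, 0.001, 0.001]
ft_force: [-0.9, 1.5, 5.7]
grip_width: 0.0393
finger_force: 60.0
```

```bash
python3 -m pendant '[0,0,-1,0,0,0, 0,0,-3,0,0,0, 0,0,-4,0,0,0, 0,0,-4,0,0,0, 0,0,-4,0,0,0, 0,0,-1.5,0,0,0, 0.5,-2,0,0,0,0, 1,-4,0,0,0,0, 1.2,-4.5,0,0,0,0, 1.2,-4.5,0,0,0,0]'; python3 -m pendant '[1.2,-4.5,0,0,0,0, 1.2,-4.5,0,0,0,0, 1.2,-4.5,0,0,0,0, 1,-4,0,0,0,0, 0.9,-2.2,0,0,0,0, 0,-0.6,0,0,0,0, 0,0,0,0,0,0, 0,0,0,0,0,0]'
python3 - <<'E'
from station import bot,viewer
from h import *
a=viewer.camera("wrist"); b=viewer.camera("scene"); cv2.imwrite("pics/ws3.png",np.hstack([cv2.resize(x["color"],(400,300)) for x in (a,b)])[:,:,::-1])
E
```

```text
time: 14.18
tcp_pos: [0.4897, -0.1586, 0.2251]
ee_rot: [0.998, 0.063, -0.001, -0.0]
ft_force: [-0.1, 1.0, -1.8]
grip_width: 0.0396
finger_force: 60.7
time: 15.18
tcp_pos: [0.519, 0.0475, 0.2256]
ee_rot: [0.998, 0.063, -0.0, 0.0]
ft_force: [-0.1, -0.2, -1.4]
grip_width: 0.0391
finger_force: 60.8
```

View pics/ws3.png

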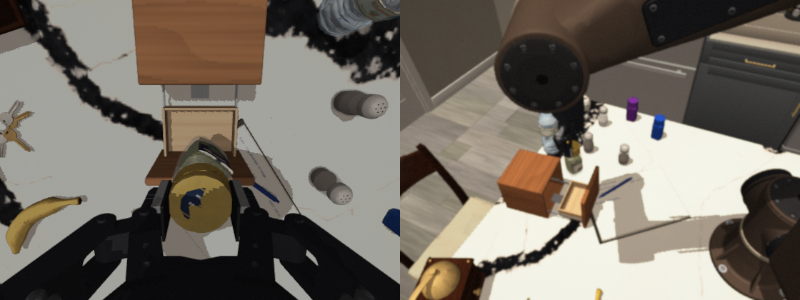

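The right (scene) half shows the jar hanging beside the unit over the open tray. In the left (wrist) half, with the lid at (200,200), the jar may lean slightly. I'll look at that closer.

Run:
```python
from station import bot,viewer
from h import *
a=viewer.camera("wrist"); np.savez("/tmp/w4.npz",**a); b=viewer.camera("scene"); np.savez("/tmp/s4.npz",**b)
W=a["world_to_cam"]
def px(c,p): q=c["world_to_cam"][:3,:3]@p+c["world_to_cam"][:3,3]; return (q[0]/q[2]*c["fx"]+c["cx"],q[1]/q[2]*c["fy"]+c["cy"])
t=np.array(bot.sense()["tcp_pos"])
for z in (.268,.248,.172): print(z,px(a,np.array([t[0],t[1],z])),px(b,np.array([t[0],t[1],z])))
cw=cv2.resize(a["color"][170:350,190:370],None,fx=2.2,fy=2.2,interpolation=cv2.INTER_CUBIC)
u,v=map(int,px(b,np.array([t[0],t[1],.22])))
cs=cv2.resize(b["color"][v-45:v+45,u-45:u+45],(396,396),interpolation=cv2.INTER_CUBIC)
cv2.imwrite("pics/crop4.png",np.hstack([cw,cs])[:,:,::-1]); print(u,v)
```

```text
0.268 (np.float64(278.27259682000704), np.float64(284.80240937075496)) (np.float64(239.8436288339257), np.float64(204.51519973329144))
0.248 (np.float64(278.45316450116), np.float64(264.6624111974936)) (np.float64(240.616679575202), np.float64(212.2561008592865))
0.172 (np.float64(278.86914164929084), np.float64(218.26552029221398)) (np.float64(243.3032055737383), np.float64(239.15748134661405))
241 222
```

View pics/crop4.png

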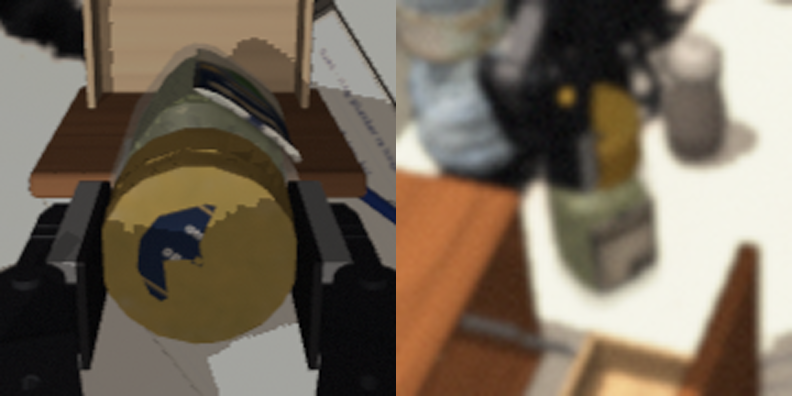

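The jar hangs upright, gripped on the lid (left crop, lid at (200,245)) and centred above the tray. Lower it in.

```bash
python3 -m pendant '[0,0,2,0,0,0, 0,0,3,0,0,0, 0,0,3.5,0,0,0, 0,0,3,0,0,0, 0,0,1.8,0,0,0, 0,0,1,0,0,0, 0,0,0,0,0,0]'; python3 -m pendant '[0,0,0.2,0,0,0, 0,0,0.2,0,0,0]'; python3 -m pendant '[0,0,0.15,0,0,0, 0,0,0,0,0,0]'; python3 -m pendant '[0,0,0.1,0,0,0, 0,0,0,0,0,0]'
```

```text
time: 16.25
tcp_pos: [0.5192, 0.048, 0.0824]
ee_rot: [0.998, 0.063, -0.0, 0.0]
ft_force: [-0.5, 0.8, -1.0]
grip_width: 0.0392
finger_force: 60.8
time: 16.5
tcp_pos: [0.5198, 0.0485, 0.0794]
ee_rot: [0.998, 0.063, 0.001, -0.0]
ft_force: [-0.9, 0.2, -0.9]
grip_width: 0.0392
finger_force: 60.8
time: 16.75
tcp_pos: [0.5194, 0.0484, 0.0773]
ee_rot: [0.998, 0.063, 0.0, -0.0]
ft_force: [-1.2, 0.9, -1.2]
grip_width: 0.0392
finger_force: 60.8
time: 17.0
tcp_pos: [0.5193, 0.0483, 0.0762]
ee_rot: [0.998, 0.063, -0.0, 0.0]
ft_force: [-0.8, -0.8, -0.8]
grip_width: 0.0392
finger_force: 60.8
```

```bash
python3 -m pendant '[0,0,0.1,0,0,0, 0,0,0,0,0,0]'; python3 -m pendant '[0,0,0.1,0,0,0, 0,0,0,0,0,0]'|grep -E "tcp|ft"; python3 -m pendant '[0,0,0.08,0,0,0, 0,0,0,0,0,0]'|grep -E "tcp|ft"
```

```text
time: 17.25
tcp_pos: [0.5193, 0.0483, 0.0751]
ee_rot: [0.998, 0.063, -0.0, 0.0]
ft_force: [-0.1, 0.0, -1.3]
grip_width: 0.0392
finger_force: 60.8
tcp_pos: [0.5196, 0.0484, 0.0744]
ft_force: [0.7, -0.2, 0.6]
tcp_pos: [0.5201, 0.0484, 0.0743]
ft_force: [-1.7, -0.4, 7.2]
```

```bash
python3 -m pendant '[0,0,-0.08,0,0,0, 0,0,0,0,0,0]'|grep -E "tcp|ft"; python3 -m pendant '[0,0,0,0,0,0, 0,0,0,0,0,0, 0,0,0,0,0,0]' 80; python3 -m pendant '[0,0,-0.5,0,0,0, 0,0,-1,0,0,0, 0,0,-2,0,0,0, 0,0,-3,0,0,0, 0,0,-3.5,0,0,0, 0,0,-2,0,0,0, 0,0,0,0,0,0]'
python3 - <<'E'
from station import bot,viewer
from h import *
a=viewer.camera("wrist"); np.savez("/tmp/w5.npz",**a)
cv2.imwrite("pics/w5.png",a["color"][:,:,::-1])
E
```

```text
tcp_pos: [0.5195, 0.0484, 0.0744]
ft_force: [0.2, -0.0, 2.3]
time: 18.38
tcp_pos: [0.5193, 0.0483, 0.0741]
ee_rot: [0.998, 0.063, -0.0, 0.0]
ft_force: [-0.2, 0.7, -0.0]
grip_width: 0.0587
finger_force: 0.0
time: 19.25
tcp_pos: [0.5205, 0.0487, 0.1968]
ee_rot: [0.998, 0.063, 0.002, -0.001]
ft_force: [-0.1, 0.6, -0.0]
grip_width: 0.0586
finger_force: 0.0
```

View pics/w5.png

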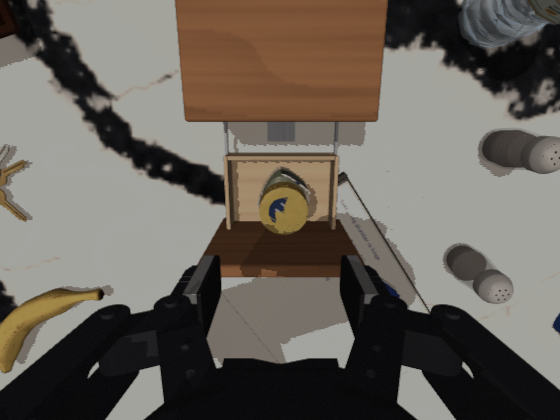

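The jar stands upright in the tray, lid at (283,207). Next I'll move in front of the drawer with the fingers closed.

```bash
python3 -m pendant '[-1.5,0,0,0,0,0, -2.5,0,0,0,0,0, -2.5,0,0,0,0,0, -2,0,0,0,0,0, 0,0,2,0,0,0, 0,0,4,0,0,0, 0,0,3,0,0,0, 0,0,1,0,0,0, 0,0,0,0,0,0]' 255; python3 chk.py 99
python3 -m pendant '[0.3,0,0,0,0,0, 0.3,0,0,0,0,0, 0.3,0,0,0,0,0, 0.3,0,0,0,0,0, 0.3,0,0,0,0,0, 0.3,0,0,0,0,0, 0.3,0,0,0,0,0, 0.3,0,0,0,0,0]'; python3 chk.py 99
```

```text
time: 20.42
tcp_pos: [0.4348, 0.0375, 0.0942]
ee_rot: [0.998, 0.063, -0.0, 0.0]
ft_force: [0.4, 0.4, 0.1]
grip_width: -0.0004
finger_force: 0.0
20.43 F -0.4  tcp-front -114.72 mm
time: 21.42
tcp_pos: [0.4585, 0.0405, 0.094]
ee_rot: [0.998, 0.063, -0.0, 0.0]
ft_force: [-2.4, -0.3, 1.9]
grip_width: -0.0
finger_force: 1.0
21.43 F 2.4  tcp-front -90.77 mm
```

```bash
python3 -m pendant '[0.35,0,0,0,0,0, 0.35,0,0,0,0,0, 0.35,0,0,0,0,0, 0.35,0,0,0,0,0, 0.35,0,0,0,0,0, 0.35,0,0,0,0,0, 0.35,0,0,0,0,0, 0.35,0,0,0,0,0]' >/dev/null; python3 chk.py 7 && python3 -m pendant '[0.35,0,0,0,0,0, 0.35,0,0,0,0,0, 0.35,0,0,0,0,0, 0.35,0,0,0,0,0, 0.35,0,0,0,0,0, 0.35,0,0,0,0,0, 0.35,0,0,0,0,0, 0.35,0,0,0,0,0]' >/dev/null && python3 chk.py 7 && python3 -m pendant '[0.35,0,0,0,0,0, 0.35,0,0,0,0,0, 0.35,0,0,0,0,0]' >/dev/null && python3 chk.py 7
python3 - <<'E'
from station import bot,viewer
from h import *
a=viewer.camera("wrist"); b=viewer.camera("scene")
cv2.imwrite("pics/ws6.png",np.hstack([a["color"][60:360,140:420],b["color"][120:420,100:380]])[:,:,::-1])
E
```

```text
22.43 F 3.3  tcp-front -62.44 mm
23.43 F 2.7  tcp-front -34.30 mm
23.8 F 2.9  tcp-front -23.82 mm
```

View pics/ws6.png

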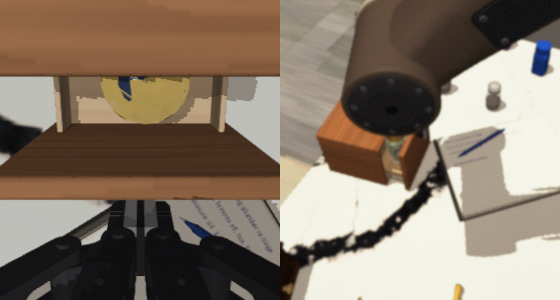

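The jar is upright and passing under the roof (left crop, lid at (145,95)). Continue pushing, slower.

```bash
p(){ python3 chk.py 7.5; }
python3 -m pendant '[0.25,0,0,0,0,0, 0.25,0,0,0,0,0, 0.25,0,0,0,0,0, 0.25,0,0,0,0,0]' >/dev/null; p && python3 -m pendant '[0.2,0,0,0,0,0, 0.2,0,0,0,0,0]' >/dev/null && p && python3 -m pendant '[0.1,0,0,0,0,0, 0.1,0,0,0,0,0]'>/dev/null && p && python3 -m pendant '[0.1,0,0,0,0,0]'>/dev/null && p && python3 -m pendant '[0.1,0,0,0,0,0]'>/dev/null && p && python3 -m pendant '[0.05,0,0,0,0,0]'>/dev/null && p && python3 -m pendant '[0.05,0,0,0,0,0]'>/dev/null && p && python3 -m pendant '[0.05,0,0,0,0,0]'>/dev/null && p && python3 -m pendant '[0.05,0,0,0,0,0]'>/dev/null && p && python3 -m pendant '[0.05,0,0,0,0,0]'>/dev/null && p && python3 -m pendant '[0.05,0,0,0,0,0]'>/dev/null && p && python3 -m pendant '[0.05,0,0,0,0,0]'>/dev/null && p && python3 -m pendant '[0.05,0,0,0,0,0]'>/dev/null && p && python3 -m pendant '[0.05,0,0,0,0,0]'>/dev/null && p && python3 -m pendant '[0.05,0,0,0,0,0]'>/dev/null && p
```

```text
24.4 F 3.5  tcp-front -13.71 mm
24.65 F 3.5  tcp-front -9.73 mm
24.9 F 2.6  tcp-front -7.84 mm
25.02 F 3.7  tcp-front -6.85 mm
25.15 F 3.0  tcp-front -5.88 mm
25.27 F 2.5  tcp-front -5.32 mm
25.4 F 3.1  tcp-front -4.86 mm
25.52 F 3.6  tcp-front -4.40 mm
25.65 F 3.4  tcp-front -3.91 mm
25.77 F 3.0  tcp-front -3.38 mm
25.9 F 3.8  tcp-front -2.85 mm
26.02 F 4.1  tcp-front -2.37 mm
26.15 F 3.3  tcp-front -1.85 mm
26.27 F 3.5  tcp-front -1.36 mm
26.4 F 3.7  tcp-front -0.85 mm
```

```bash
p(){ python3 chk.py 7.5; }
p && python3 -m pendant '[0.05,0,0,0,0,0]' >/dev/null && p && python3 -m pendant '[0.05,0,0,0,0,0]' >/dev/null && p && python3 -m pendant '[0.05,0,0,0,0,0]'>/dev/null && p && python3 -m pendant '[0.05,0,0,0,0,0]'>/dev/null && p && python3 -m pendant '[0.05,0,0,0,0,0]'>/dev/null && p && python3 -m pendant '[0.05,0,0,0,0,0]'>/dev/null && p && python3 -m pendant '[0.05,0,0,0,0,0]'>/dev/null && p && python3 -m pendant '[0.05,0,0,0,0,0]'>/dev/null && p && python3 -m pendant '[0.05,0,0,0,0,0]'>/dev/null && p && python3 -m pendant '[0.05,0,0,0,0,0]'>/dev/null && p && python3 -m pendant '[0.05,0,0,0,0,0]'>/dev/null && p && python3 -m pendant '[0.05,0,0,0,0,0]'>/dev/null && p && python3 -m pendant '[0.05,0,0,0,0,0]'>/dev/null && p && python3 -m pendant '[0.05,0,0,0,0,0]'>/dev/null && p && python3 -m pendant '[0.05,0,0,0,0,0]'>/dev/null && p && python3 -m pendant '[0.05,0,0,0,0,0]'>/dev/null && p
```

```text
26.4 F 3.7  tcp-front -0.85 mm
26.52 F 3.6  tcp-front -0.33 mm
26.65 F 4.1  tcp-front 0.10 mm
26.77 F 3.8  tcp-front 0.63 mm
26.9 F 3.3  tcp-front 1.05 mm
27.02 F 3.9  tcp-front 1.55 mm
27.15 F 3.0  tcp-front 2.06 mm
27.27 F 3.5  tcp-front 2.57 mm
27.4 F 3.8  tcp-front 3.09 mm
27.52 F 3.4  tcp-front 3.58 mm
27.65 F 3.5  tcp-front 4.00 mm
27.77 F 3.7  tcp-front 4.45 mm
27.9 F 4.3  tcp-front 4.97 mm
28.02 F 3.9  tcp-front 5.47 mm
28.15 F 3.7  tcp-front 6.00 mm
28.27 F 3.5  tcp-front 6.52 mm
28.4 F 4.2  tcp-front 7.02 mm
```

```bash
p(){ python3 chk.py 9.3; }
p && python3 -m pendant '[0.05,0,0,0,0,0]' >/dev/null && p && python3 -m pendant '[0.05,0,0,0,0,0]' >/dev/null && p && python3 -m pendant '[0.05,0,0,0,0,0]'>/dev/null && p && python3 -m pendant '[0.05,0,0,0,0,0]'>/dev/null && p && python3 -m pendant '[0.05,0,0,0,0,0]'>/dev/null && p && python3 -m pendant '[0.05,0,0,0,0,0]'>/dev/null && p && python3 -m pendant '[0.05,0,0,0,0,0]'>/dev/null && p && python3 -m pendant '[0.05,0,0,0,0,0]'>/dev/null && p && python3 -m pendant '[0.05,0,0,0,0,0]'>/dev/null && p
```

```text
28.4 F 4.2  tcp-front 7.02 mm
28.52 F 4.1  tcp-front 7.52 mm
28.65 F 3.6  tcp-front 8.04 mm
28.77 F 5.0  tcp-front 8.45 mm
28.9 F 6.9  tcp-front 8.65 mm
29.02 F 7.7  tcp-front 8.78 mm
29.15 F 9.4  tcp-front 8.88 mm
```

```bash
python3 -m pendant '[0.04,0,0,0,0,0]'>/dev/null; python3 chk.py 99; python3 -m pendant '[-0.2,0,0,0,0,0, -0.3,0,0,0,0,0, -0.3,0,0,0,0,0, -0.3,0,0,0,0,0, -0.3,0,0,0,0,0, -0.3,0,0,0,0,0, -0.3,0,0,0,0,0, -0.2,0,0,0,0,0]'>/dev/null; python3 chk.py 99; python3 -m pendant '[-0.2,0,0,0,0,0, -0.2,0,0,0,0,0, -0.5,0,0,0,0,0, -1.5,0,0,0,0,0, -2.5,0,0,0,0,0, 0,0,0,0,0,0]'>/dev/null; python3 chk.py 99;  python3 -m pendant '[0,0,-3,0,0,0, 0,0,-4,0,0,0, 0,5,-3,0,0,0, 0,5,0,0,0,0, 0,5,0,0,0,0, 0,5,0,0,0,0, 0,4,0,0,0,0, 0,0,0,0,0,0]'
python3 - <<'E'
from station import bot,viewer
from h import *
c=viewer.camera("top"); P=cloud(c)
m=(P[...,0]>.4)&(P[...,0]<.575)&(P[...,1]>-.05)&(P[...,1]<.15)&(P[...,2]>.125)&(P[...,2]<.145)
r=cv2.minAreaRect(np.argwhere(m)[:,::-1].astype(np.float32)); print(m.sum(),r,ray(c,*r[0],.136))
for n,(x,y) in dict(a=(.588,-.188),b=(.599,-.346),c=(.451,-.182)).items():
    k=(np.hypot(P[...,0]-x,P[...,1]-y)<.04)&(P[...,2]>.07)&(P[...,2]<.1); print(n,k.sum(),np.median(P[k],0) if k.any() else "")
b=viewer.camera("scene"); cv2.imwrite("pics/fin.png",np.hstack([c["color"][100:400,130:430],b["color"][120:420,100:400]])[:,:,::-1])
E
```

```text
29.27 F 9.2  tcp-front 9.01 mm
30.27 F 0.4  tcp-front -10.76 mm
31.02 F -0.3  tcp-front -62.85 mm
time: 32.02
tcp_pos: [0.5184, -0.1959, 0.1938]
ee_rot: [0.998, 0.061, -0.0, 0.0]
ft_force: [-0.1, -0.2, 0.1]
grip_width: 0.0003
finger_force: 0.0
0 ((0.0, 0.0), (0.0, 0.0), 0.0) [1.08322699 0.5884112  0.136     ]
a 0 
b 0 
c 110 [ 0.44625855 -0.18333965  0.08567986]
```

View pics/fin.png

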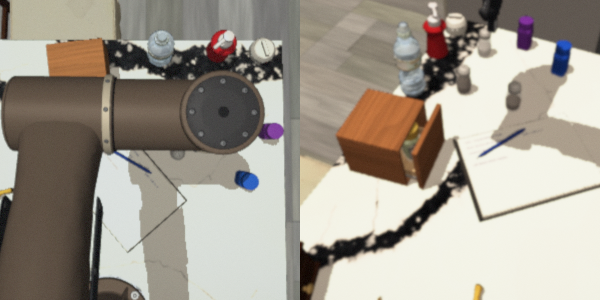

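The scene half shows the drawer back at its latched rest position, with the same 27 mm gap and its front at (430,145). The jar is standing inside, the three shakers are standing in place, and the arm touches nothing.

Run:
```python
from station import bot
print(bot.close_job())
```

```text
the job is handed in; nothing more can be done
None
```

The jar is standing upright in the drawer, the drawer is latched shut after a push that peaked at about 10 N, and the shakers look untouched in the last camera view; I handed the job in at about 32 s.

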